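Take the spring-loaded bayonet cap off the lap holder

TASK

Take the pressure cap off the lap holder: grip its wing and turn it counterclockwise (seen from above), without pressing, until it rests lightly against its first stop; then press it down against its spring, turn it on past the stop to the end of its turn, and lift it off. Park it upright and seated flat in the round cap rest. Use only light force against the stop, do not ram the cap hard down into the holder, and leave everything else on the bench where it is.

Things in the scene. Friction and masses are not known exactly. Their poses are not given: they have to be found in the camera images.
- cap_wing (a point): Centre of the loose cap's wing, on the cap's axis. Bare aluminium cap, about 0.17 kg: an upright wing (bar 50 mm long, 14 mm thick, 26 mm high, gripped across its thickness from above) on a knurled disc of 60 mm diameter, 10 mm thick. This point is 13 mm above the disc's top, 23 mm above its underside. x along the wing, z up. Works the same turned by half a turn.
- cap: The same cap; origin on its axis at the bottom of its cross-bar, 45 mm below cap_wing, same axes. Below the disc a 12 mm stem, 16 mm long, carries a steel cross-bar 42 x 8 x 6 mm in line with the wing. It starts with the wing 1.32 to 1.45 rad clockwise (seen from above) of the holder's slot and has to be turned counterclockwise into line with it.
- holder_axis (a point): On the axis of the fixed lap holder, at the top face of its round steel body (56 mm diameter, 52 mm above the bench, on a 100 mm round foot 12 mm thick). Its 6 mm top flange has a slot 16 mm wide through the middle along this frame's x. The cap's cross-bar is caught under the flange, with the disc's underside 10 mm above this point.
- holder: The same holder; origin on its axis at the bench, same axes. An unseen stop pin, set differently each time and not measured, only felt, halts the unpressed cap after 0.15 to 0.65 rad of turn; with the cap pushed 5 to 8 mm down it turns past. More than 15 N against the pin, or 30 N in all between cap and holder, does damage.
- slot (a point): Point in the slot at the flange's underside, 6 mm below holder_axis, same axes. The cap's turn ends at firm blocks when the wing is in line with x (within 0.05 rad); within 0.15 rad of it the cap can be drawn straight up. There the pin no longer stands over the cross-bar, so the pressing may be eased.
- plunger (a joint): How far the holder's spring plunger is pushed down, m, from the cap's seated height (0, within 1 mm) to 0.010, where the cap's disc meets the flange metal to metal. The spring pushes the cap up with about 5 N at 0 and 0.8 N more per mm. About -0.001 when the cap is off.
- rest_rim (a point): Centre of the mouth, at rim height, of the fixed cap rest: a round grey plastic cup, 72 mm outside, bore 50 mm, rim 34 mm above the bench, inner depth 29 mm. The parked cap's disc lies on this rim with its stem and cross-bar in the bore, at any yaw; cap_wing is then 23 mm above this point.
- spool: Bystander, loose: stainless valve spool standing up, 22 mm diameter, 60 mm high; origin at its foot.
- poppet: Bystander, loose: brass relief poppet standing on its 30 mm head, 45 mm high; origin at its foot.
- mandrel: Bystander, loose: turquoise anodised mandrel standing on its 36 mm flange, 88 mm high; origin at its foot.
- lap: Bystander, loose: cast-iron lap cylinder standing up, 50 mm diameter, 70 mm high; origin at its foot.
- ring_gauge: Bystander, loose: steel ring gauge lying flat, 56 mm outside, 16 mm high; origin at its underside.
- wrench: Bystander, loose: wrench lying flat, origin at its underside, x along its length.
- brush: Bystander, loose: hand brush lying flat, origin at its underside, x along its length.
Not all that is in view belongs to the job. Of the things shaped like the cap, the aluminium one is meant. Leave any orange look-alike of the part that bears rest_rim alone.

How it is judged:
By the outcome, as a careful person would: the job done as asked, in the order asked, and still so for the second after the job is handed in, with the robot touching nothing.
It also fails if it takes over 72 s, if anything falls off the work surface, if the arm or the gripper's body presses on something with over 40 N, if the wrist force passes 120 N, or if a joint passes its speed limit or range.

ROBOT

A 6-joint arm with a two-finger parallel gripper is mounted at the origin on the work surface. World frame = base frame: x ahead of the robot, y to its left, z up, the work surface at z = 0. Lengths are in m, angles in rad, forces in N, time in s.
With the tool pointing down it reaches from about 0.25 to 0.725 m from the base axis. Payload 4 kg.
Tool frame: the origin (TCP) lies midway between the tips of the shut fingers; the grasp point (between the pads) lies 19 mm behind it (bot.grip_point_offset is the distance from the TCP to the grasp point, in m); z points along the fingers, y is the line along which they close (so a half turn about z gives the same grasp; the last joint's range is limited). The gripper opens to 85 mm and grips with 20 to 120 N. Pads are 22 mm wide; open, the fingers measure 114 mm over their backs; the gripper's body (76 mm by 85 mm) begins 54 mm behind the grasp point. The pads swing forward as they close: fully open they stand 13 mm farther back than shut.
Start: joints at [1.273, 0.241, 0.005, 1.335, 0, 1.571], TCP at [0.147, 0.478, 0.231] pointing down, gripper open.
Joint ranges: [-2.72, 2.72], [-1.05, 1.87], [-1.09, 1.28], [-1.99, 2.15], [-1.42, 1.44], [-3.14, 3.14]. Speed limits (rad/s): [2.79, 2.79, 3.14, 3.14, 3.14, 3.14].

INTERFACE

Orientations are given as a unit quaternion [x, y, z, w].
In Python, from workcell import bot gives the robot as it stands.
- The arm moves only by the tool step_arm, never from a script. Its argument "targets" is text: rows parted by semicolons, each of 7 numbers parted by spaces: the opening, from -1 (shut) to 1 (fully open), so that 0 is half open, then the shift along the world's x, y, z normalised to -1 to 1, where 1 is 0.5 m, then the turn, a rotation vector about the world's x, y, z normalised to -1 to 1, where 1 is pi/4 rad. In form: gripper x y z wx wy wz; .... A call has 1 to 10 rows; each row is the pose to reach, as a shift and turn from the pose commanded when the call began; what a row does not reach only later rows make up. A row lasts 1/12 s, in which the tool goes at most 41.7 mm and 7.16 degrees, less where a joint would pass 70% of its speed; a pose out of reach is approached as far as the arm can. A call with a number of a shift or a turn outside -1 to 1 is refused whole. A call with a gripper value outside its range is refused whole. The fingers move at their own pace and stop on an object; the grip force is fixed at half the most. Time passes only in rows, so rows that repeat a pose let the fingers close. It gives the time, the measured TCP pose, the force, the opening and the grip force at its end, in the units of the state.
- bot.get_obs(): the state, without advancing time (a new reading comes with each control period).
- bot.camera(name): name is "scene" or "top" or "wrist"; returns the picture (384x512x3 uint8, red, green, blue); there is no depth.
- bot.camera_info(name): a dict with "vertical_fov" (degrees; the focal length in pixels is half the picture's height over the tangent of half this angle, whatever the lens; pixels are square), "cx", "cy" (the principal point, pixels), "D" ([k1, k2, p1, p2, k3] as OpenCV has them; the pictures are not rectified), "pose" (4x4, takes a point from camera to world coordinates). Camera axes: x right, y up, looking along -z (the intrinsics and any distortion apply to the point x, -y, -z); pixel columns grow to the right and rows downward; lengths in m; the calibration is good to about 2 mm. A picture is of the moment at which its call begins: read the wrist's pose just before it. camera_info takes no time and is no camera call; for the wrist camera it gives the pose at the moment of the call.
- bot.job_done(): hands the job in; it is judged then, once.
The state is a dict: "clock": time; "joint_pos": joint angles; "joint_vel": joint speeds; "tau": joint torques, N m; "eef_pos": TCP position; "tool_rot": TCP orientation; "ft_force": force on the tool from outside, world axes, zero at the start; "ft_torque": the same for the moment, N m; "grip_width": finger opening in m; "grasp_force": force on a finger pad.
Only numpy, scipy, OpenCV 4.12 (cv2) and the standard library are available. Lean on these libraries where they do the work, as an engineer would, in place of code of your own. Each camera call takes 0.05 s, during which the arm holds its last target. There are 200 camera calls.

## Working session

There is one attempt and no reset: what is moved stays moved. The work goes in short steps, Python scripts to look and compute and a tool call to move; the robot and the scene stay as the last step left them, time stands still between calls to the robot, and variables do not carry over. Pictures are saved under pics/ and viewed, at most 10 in all, crops included, and the job is handed in when it is done.

Besides the shell and the picture viewer there is one more tool, called after "Call:" as a command line: name --argument value ..., lists and objects as JSON in quotes. step_arm: Moves the arm, as the interface text tells. Scaled input: -1 to 1 covers 0.5 m each way for a shift and pi/4 rad each way for a turn. Its arguments: {"type":"object","properties":{"targets":{"type":"string"}},"required":["targets"]}

```bash
ls; mkdir -p pics; cat > h.py <<'E'
import numpy as np, cv2
from workcell import bot
def K(n):
    i=bot.camera_info(n); f=192/np.tan(np.radians(i["vertical_fov"])/2)
    return np.array([[f,0,i["cx"]],[0,f,i["cy"]],[0,0,1]]),np.array(i["D"],float),np.array(i["pose"])
def ray(n,uv,z,cal=None):
    k,d,T=cal or K(n)
    p=cv2.undistortPoints(np.array(uv,float).reshape(-1,1,2),k,d).reshape(-1,2)
    r=np.c_[p[:,0],-p[:,1],-np.ones(len(p))]@T[:3,:3].T
    o=T[:3,3]; return o+r*((z-o[2])/r[:,2])[:,None]
def proj(n,P,cal=None):
    k,d,T=cal or K(n)
    q=(np.atleast_2d(P)-T[:3,3])@T[:3,:3]
    return cv2.projectPoints(q*[1,-1,-1],np.zeros(3),np.zeros(3),k,d)[0].reshape(-1,2)
E
python3 - <<'E'
from h import *
for n in("top","scene"):
    im=bot.camera(n); cv2.imwrite(f"pics/{n}0.png",cv2.resize(im[:,:,::-1],(800,600),interpolation=cv2.INTER_CUBIC)); np.save(f"pics/{n}0.npy",im)
    print(n,bot.camera_info(n))
o=bot.get_obs();print(o)
E
```

```text
pics
top {'vertical_fov': 52.74532112338893, 'cx': 263.8791118341618, 'cy': 190.20908921272442, 'D': array([-0.02455382,  0.        ,  0.        ,  0.        ,  0.        ]), 'pose': array([[ 0.06507001,  0.97209073, -0.22540076,  0.3516871 ],
       [-0.99787937,  0.06301965, -0.01628747,  0.01392222],
       [-0.00162822,  0.22598259,  0.97412998,  0.9724131 ],
       [ 0.        ,  0.        ,  0.        ,  1.        ]])}
scene {'vertical_fov': 42.37747336015808, 'cx': 254.40861675130512, 'cy': 189.8742827323234, 'D': array([-0.02092919,  0.        ,  0.        ,  0.        ,  0.        ]), 'pose': array([[ 0.48246935, -0.63818437,  0.59995336,  1.23831349],
       [ 0.87583931,  0.36037028, -0.32099651, -0.37008032],
       [-0.0113504 ,  0.68033372,  0.73281458,  0.92096942],
       [ 0.        ,  0.        ,  0.        ,  1.        ]])}
{'clock': 0.1, 'joint_pos': array([1.27298610e+00, 2.41316979e-01, 3.89548001e-03, 1.33516861e+00,
       7.35099537e-06, 1.57082328e+00]), 'joint_vel': array([ 0.00160162, -0.00286827,  0.00357716, -0.00094198,  0.00057848,
       -0.00146834]), 'tau': array([ 5.51769390e-04, -3.73138225e+01,  2.53009915e+01,  1.09062635e-02,
        2.16191012e-05,  7.45945066e-07]), 'eef_pos': array([0.14655467, 0.47747992, 0.23052621]), 'tool_rot': array([ 1.48368721e-01,  9.88931705e-01, -8.86423899e-04, -1.36681733e-04]), 'ft_force': array([0.4123777 , 0.39883872, 0.67806579]), 'ft_torque': array([ 0.02798767,  0.01866774, -0.03764191]), 'grasp_force': 0.0, 'grip_width': 0.08518733475264058}
```

View pics/top0.png

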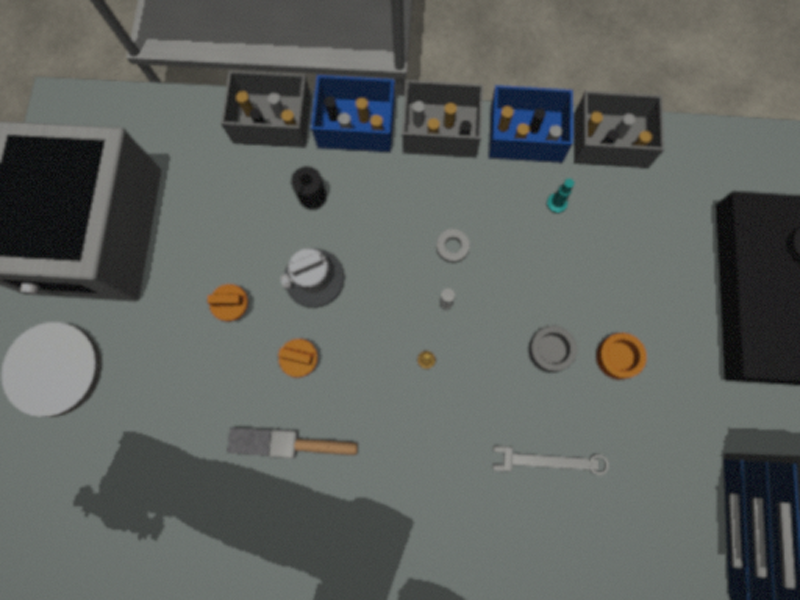

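View pics/scene0.png

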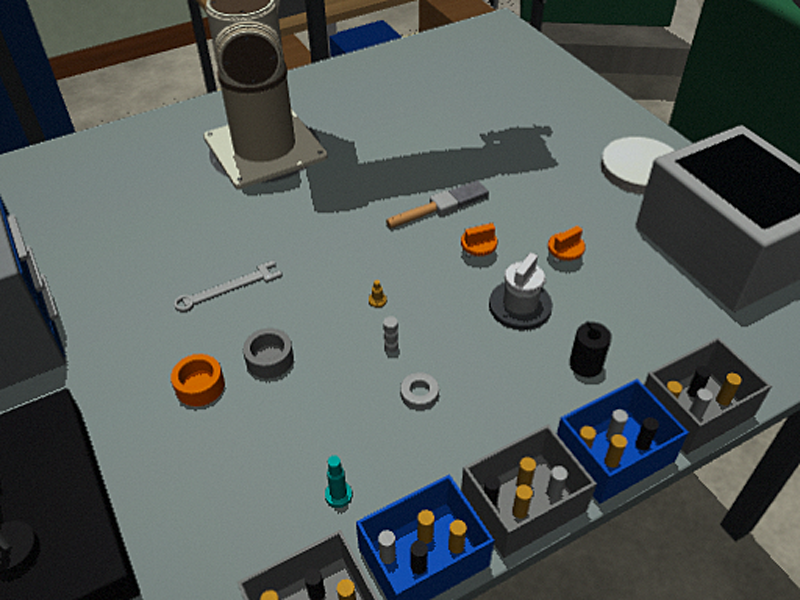

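The cap candidates in the top view are the aluminium one on the holder at (308,268), and orange look-alikes at (228,302) and (298,357). The aluminium one is meant because it is bare metal and sits on the round steel body. For the rest, the grey cup at (553,348) fits, not the orange one at (622,355). I'll confirm both in a crop.

```bash
python3 - <<'E'
from h import *
t=np.load("pics/top0.npy");s=np.load("pics/scene0.npy")
c=lambda im,x,y,w,h,k:cv2.resize(im[y:y+h,x:x+w,::-1],(w*k,h*k),interpolation=cv2.INTER_NEAREST)
a=c(t,170,145,64,64,6);b=c(s,300,150,64,64,6);d=c(t,330,195,64,50,4);e=c(s,150,200,64,50,4)
top=np.hstack([a,b]);bot_=np.hstack([d,e]);bot_=np.pad(bot_,((0,0),(0,top.shape[1]-bot_.shape[1]),(0,0)))
cv2.imwrite("pics/crop1.png",np.vstack([top,bot_]))
E
```

```text
(no output)
```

View pics/crop1.png

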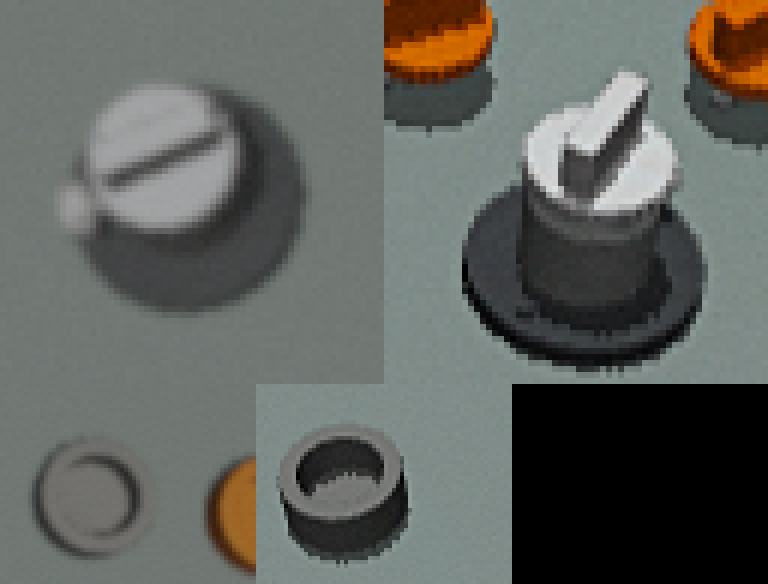

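The crop shows the aluminium cap on the holder, with its disc centred near the original top pixel (197,171). The wing appears as a bright bar with a dark side. The grey cup is confirmed. Next I measure both from the two views.

```bash
python3 - <<'E'
from h import *
# crop pixel -> image pixel
T=lambda x,y:(170+x/6-.5,145+y/6-.5); S=lambda x,y:(300+(x-384)/6-.5,150+y/6-.5)
print("disc top", ray("top",[T(164,157)],.072), ray("scene",[S(600,158)],.072))
print("foot top", ray("top",[T(190,200)],.012), ray("scene",[S(584,265)],.012))
w=ray("top",[T(112,185),T(225,135)],.072);print("wing base edge top",w, np.arctan2(*(w[1]-w[0])[[1,0]]))
w=ray("scene",[S(592,152),S(646,82)],.098);print("wing top R edge scene",w,np.arctan2(*(w[1]-w[0])[[1,0]]))
w=ray("scene",[S(563,150),S(618,75)],.098);print("wing top L edge scene",w,np.arctan2(*(w[1]-w[0])[[1,0]]))
print("rest", ray("top",[(330+95/4-.5,195+(496-384)/4-.5)],.034), ray("scene",[(150+(343-256)/4-.5,200+(471-384)/4-.5)],.034))
for z in (0,.03,.07): p=ray("top",[T(72,208)],z);print("blob",p,proj("scene",p)*1.5625)
o=bot.camera_info("wrist");print(o)
E
```

```text
disc top [[0.5979464  0.19390166 0.072     ]] [[0.59863618 0.19326419 0.072     ]]
foot top [[0.59604624 0.19277549 0.012     ]] [[0.60111001 0.19138908 0.012     ]]
wing base edge top [[0.5849671  0.21357623 0.072     ]
 [0.60871553 0.17024582 0.072     ]] -1.0694300707219149
wing top R edge scene [[0.61402149 0.17520303 0.098     ]
 [0.59248302 0.21638893 0.098     ]] 2.052640691150672
wing top L edge scene [[0.60759074 0.16604136 0.098     ]
 [0.58374184 0.20905998 0.098     ]] 2.0770003198874547
rest [[ 0.50213597 -0.19354034  0.034     ]] [[ 0.50429435 -0.19704635  0.034     ]]
blob [[5.92237626e-01 2.45740957e-01 1.11022302e-16]] [[543.62515666 291.97022834]]
blob [[0.58481638 0.2385891  0.03      ]] [[539.61501726 277.82364243]]
blob [[0.57492139 0.22905328 0.07      ]] [[534.0605929 258.2422753]]
{'vertical_fov': 66.64114630204247, 'cx': 254.10429415097522, 'cy': 194.05499997336648, 'D': array([0.00263555, 0.        , 0.        , 0.        , 0.        ]), 'pose': array([[ 0.29262982, -0.92349168, -0.24805426,  0.0832068 ],
       [ 0.95622232,  0.28191052,  0.07851969,  0.49712899],
       [-0.00258317, -0.26017222,  0.96555877,  0.37323338],
       [ 0.        ,  0.        ,  0.        ,  1.        ]])}
```

Call:
step_arm --targets "1 0.9 -0.57 0.05 0 0 -1;1 0.9 -0.57 0.05 0 0 -1;1 0.9 -0.57 0.05 0 0 -1;1 0.9 -0.57 0.05 0 0 -1;1 0.9 -0.57 0.05 0 0 -1;1 0.9 -0.57 0.05 0 0 -1;1 0.9 -0.57 0.05 0 0 -1;1 0.9 -0.57 0.05 0 0 -1;1 0.9 -0.57 0.05 0 0 -1;1 0.9 -0.57 0.05 0 0 -1"

```text
clock: 0.93
eef_pos: [0.4996, 0.2537, 0.2505]
tool_rot: [0.516, 0.857, -0.0, -0.0]
ft_force: [0.3, 1.8, 1.2]
grip_width: 0.0853
grasp_force: 0.0
```

Call:
step_arm --targets "1 0.2 -0.126 0.01 0 0 0;1 0.2 -0.126 0.01 0 0 0;1 0.2 -0.126 0.01 0 0 0;1 0.2 -0.126 0.01 0 0 0;1 0.2 -0.126 0.01 0 0 0;1 0.2 -0.126 0.01 0 0 0"

```text
clock: 1.43
eef_pos: [0.5978, 0.1922, 0.2549]
tool_rot: [0.516, 0.857, -0.001, -0.001]
ft_force: [-0.4, -0.4, -0.3]
grip_width: 0.0855
grasp_force: 0.0
```

```bash
python3 - <<'E'
from h import *
cal=K("wrist"); im=bot.camera("wrist"); np.save("pics/w1.npy",im); np.savez("pics/w1c.npz",*cal)
o=bot.get_obs();print(o["joint_pos"],o["eef_pos"])
# overlay expected: disc circle and wing bar
im=im[:,:,::-1].copy()
big=cv2.resize(im,(768,576),interpolation=cv2.INTER_CUBIC)
c=np.array([.598,.1935]);a=np.linspace(0,6.28,60)
P=np.c_[c+.03*np.c_[np.cos(a),np.sin(a)],np.full(60,.072)]
R=lambda t:np.array([[np.cos(t),-np.sin(t)],[np.sin(t),np.cos(t)]])
W=np.c_[c+np.array([[25,7],[-25,7],[-25,-7],[25,-7]])/1000@R(2.06).T,np.full(4,.098)]
for Q,col in((P,(0,0,255)),(W,(0,255,0))):
    cv2.polylines(big,[np.round(proj("wrist",Q,cal)*1.5).astype(int)],True,col,1)
cv2.imwrite("pics/w1.png",big)
E
```

```text
[3.12038970e-01 5.01227681e-01 4.47463800e-01 1.51856370e+00
 3.69610634e-04 1.39442990e+00] [0.59733094 0.19280319 0.25537669]
```

View pics/w1.png

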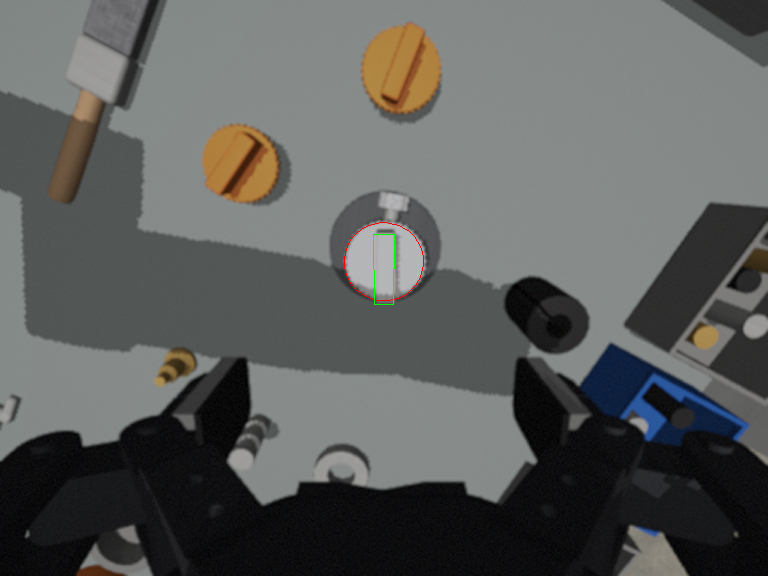

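The wrist view shows the cap at (385,262) in the scaled picture. The overlays match closely, with the wing perhaps 2–3 px to the right. A small knob sits on the holder's side at (393,205). I'll take a contrast-stretched crop to refine the centre and yaw.

```bash
python3 - <<'E'
from h import *
im=np.load("pics/w1.npy").astype(float); 
x0,y0=215,115
c=im[y0:y0+95,x0:x0+85]
k=np.clip((c-120)*255/110,0,255)
b=cv2.resize(k.astype(np.uint8)[:,:,::-1],None,fx=6,fy=6,interpolation=cv2.INTER_NEAREST)
cv2.imwrite("pics/w1b.png",b)
g=im.mean(2).astype(int)
for r in (150,158,164,172,180,186,192,198,201,204): print(r,g[r,226:290:1].tolist())
E
```

```text
150 [86, 85, 86, 89, 87, 87, 87, 87, 88, 90, 89, 88, 87, 86, 86, 93, 109, 130, 134, 132, 152, 171, 177, 178, 180, 181, 181, 183, 182, 183, 183, 183, 183, 183, 183, 182, 181, 180, 178, 177, 171, 155, 136, 133, 136, 113, 88, 83, 87, 88, 86, 86, 87, 86, 84, 83, 84, 85, 83, 84, 84, 83, 84, 81]
158 [87, 87, 87, 88, 86, 86, 87, 88, 99, 130, 162, 177, 181, 182, 182, 182, 181, 181, 182, 182, 182, 182, 182, 180, 175, 174, 180, 182, 182, 182, 181, 182, 182, 182, 182, 181, 172, 146, 124, 136, 154, 172, 180, 181, 181, 181, 181, 182, 182, 181, 177, 164, 131, 84, 70, 78, 82, 83, 85, 83, 85, 84, 85, 85]
164 [86, 87, 87, 87, 93, 110, 140, 168, 181, 182, 182, 181, 181, 181, 181, 181, 182, 182, 182, 182, 181, 181, 182, 181, 176, 174, 179, 181, 182, 181, 182, 182, 181, 181, 182, 181, 173, 150, 131, 146, 168, 180, 182, 181, 182, 181, 181, 181, 181, 182, 182, 182, 181, 180, 169, 150, 124, 78, 61, 77, 84, 87, 85, 83]
172 [86, 87, 87, 103, 130, 159, 178, 182, 182, 181, 181, 182, 182, 181, 182, 182, 181, 182, 181, 182, 181, 181, 181, 180, 176, 175, 181, 181, 182, 182, 182, 181, 182, 181, 181, 181, 172, 148,
[... 1154 characters left out ...]
7, 128, 130, 131, 130, 129, 127, 128, 130, 130, 127, 116, 104, 102, 98, 80, 63, 59, 63, 65, 73, 78, 84, 85, 84, 85, 86, 86, 84, 86, 85, 86, 86, 84, 85, 85, 87, 85, 85]
201 [85, 85, 85, 86, 85, 85, 85, 84, 84, 85, 85, 85, 85, 84, 85, 86, 85, 83, 85, 85, 85, 83, 82, 80, 83, 94, 104, 105, 104, 103, 103, 102, 103, 104, 106, 104, 100, 88, 82, 82, 84, 86, 85, 86, 86, 85, 86, 85, 85, 85, 85, 86, 85, 86, 85, 85, 84, 86, 85, 85, 85, 86, 85, 86]
204 [86, 83, 85, 85, 85, 85, 84, 85, 86, 85, 85, 85, 86, 86, 86, 86, 86, 84, 85, 86, 85, 85, 86, 84, 84, 85, 84, 84, 85, 85, 85, 85, 84, 86, 85, 85, 86, 86, 85, 84, 85, 86, 86, 85, 84, 87, 85, 84, 85, 85, 86, 85, 84, 86, 87, 85, 86, 85, 86, 85, 84, 85, 86, 85]
```

View pics/w1b.png

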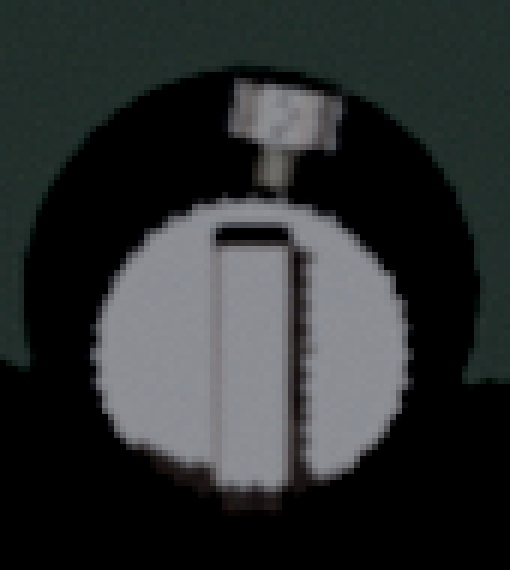

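```bash
python3 - <<'E'
from h import *
z=np.load("pics/w1c.npz");cal=tuple(z[k] for k in("arr_0","arr_1","arr_2"))
l=ray("wrist",[(250.5,160),(250.5,186)],.098,cal); r=ray("wrist",[(262.8,160),(262.8,186)],.098,cal)
e=ray("wrist",[(256.6,155.3),(256.6,196.7)],.098,cal)
print("edge yaw",[np.arctan2(*(q[0]-q[1])[[1,0]]) for q in(l,r)],"width",np.linalg.norm((l-r)[0]))
print("ends",e,"len",np.linalg.norm(e[0]-e[1]),"centre",e.mean(0))
d=ray("wrist",[(215+252/6-.5, 115+345/6)],.072,cal);print("disc c approx",d)
o=bot.get_obs();q=o["tool_rot"];print(o["eef_pos"],"psi",2*np.arctan2(q[1],q[0])-np.pi/2)
E
```

```text
edge yaw [np.float64(2.0555838571657183), np.float64(2.0665336871969573)] width 0.012669820049206004
ends [[0.5867933  0.21644237 0.098     ]
 [0.60754821 0.17755131 0.098     ]] len 0.04408266022495934 centre [0.59717076 0.19699684 0.098     ]
disc c approx [[0.59761008 0.19627289 0.072     ]]
[0.59733094 0.19280319 0.25537669] psi 0.4884051112764918
```

Call:
step_arm --targets "1 0.0016 0.003 -0.08 0 0 0;1 0.0016 0.003 -0.16 0 0 0;1 0.0016 0.003 -0.24 0 0 0;1 0.0016 0.003 -0.28 0 0 0;1 0.0016 0.003 -0.31 0 0 0;1 0.0016 0.003 -0.34 0 0 0;1 0.0016 0.003 -0.356 0 0 0;1 0.0016 0.003 -0.356 0 0 0;1 0.0016 0.003 -0.356 0 0 0;1 0.0016 0.003 -0.356 0 0 0"

```text
clock: 2.32
eef_pos: [0.5997, 0.1946, 0.0794]
tool_rot: [0.515, 0.857, 0.001, 0.001]
ft_force: [0.1, 0.5, 0.3]
grip_width: 0.0855
grasp_force: 0.0
```

```bash
python3 - <<'E'
from h import *
o=bot.get_obs();print({k:np.round(o[k],4) for k in("eef_pos","ft_force","ft_torque","grip_width","joint_pos")})
a=bot.camera("wrist");b=bot.camera("scene")
a=cv2.resize(a[90:,60:452],(800,600));
cv2.imwrite("pics/g1.png",a[:,:,::-1])
E
```

```text
{'eef_pos': array([0.5997, 0.1946, 0.0794]), 'ft_force': array([0.0531, 0.503 , 0.301 ]), 'ft_torque': array([-0.012 ,  0.0089, -0.0683]), 'grip_width': np.float64(0.0855), 'joint_pos': array([0.3138, 0.5911, 0.1329, 1.1101, 0.    , 1.3961])}
```

View pics/g1.png

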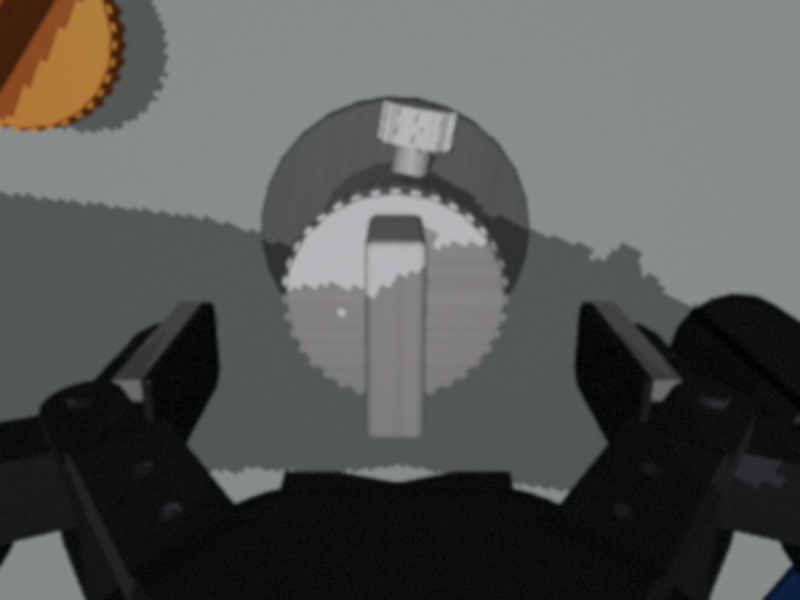

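The fingers straddle the wing symmetrically: pads at x = 217 and 577, wing centre at 395. I'll go down 3 mm and close.

Call:
step_arm --targets "1 0 0 -0.007 0 0 0;0.3 0 0 -0.007 0 0 0;-0.2 0 0 -0.007 0 0 0;-0.5 0 0 -0.007 0 0 0;-0.6 0 0 -0.007 0 0 0;-0.6 0 0 -0.007 0 0 0;-0.6 0 0 -0.007 0 0 0;-0.6 0 0 -0.007 0 0 0"

```text
clock: 3.08
eef_pos: [0.5991, 0.1938, 0.0743]
tool_rot: [0.516, 0.857, -0.0, -0.0]
ft_force: [-0.4, -0.2, -0.5]
grip_width: 0.0167
grasp_force: 0.0
```

Call:
step_arm --targets "-0.66 0 0 0 0 0 0;-0.7 0 0 0 0 0 0;-0.75 0 0 0 0 0 0;-0.8 0 0 0 0 0 0;-1 0 0 0 0 0 0;-1 0 0 0 0 0 0;-1 0 0 0 0 0 0"

```text
clock: 3.67
eef_pos: [0.5993, 0.1939, 0.0746]
tool_rot: [0.516, 0.857, 0.0, 0.0]
ft_force: [0.6, 0.1, 1.5]
grip_width: 0.0132
grasp_force: 60.3
```

```bash
cat > s.py <<'E'
from h import *
o=bot.get_obs();q=o["tool_rot"]
print(o["clock"],{k:np.round(o[k],4).tolist() for k in("eef_pos","ft_force","ft_torque","grip_width","grasp_force")},"psi %.4f q6 %.3f"%((2*np.arctan2(q[1],q[0])-np.pi/2),o["joint_pos"][5]))
E
python3 s.py
```

```text
3.6667 {'eef_pos': [0.5993, 0.1939, 0.0746], 'ft_force': [0.6235, 0.1108, 1.4682], 'ft_torque': [0.0541, -0.0741, -0.0388], 'grip_width': 0.0132, 'grasp_force': 60.3485} psi 0.4876 q6 1.396
```

Call:
step_arm --targets "-1 0 0 0 0 0 0.025;-1 0 0 0 0 0 0.05;-1 0 0 0 0 0 0.075;-1 0 0 0 0 0 0.1;-1 0 0 0 0 0 0.1"

```text
clock: 4.08
eef_pos: [0.5993, 0.1939, 0.0745]
tool_rot: [0.481, 0.877, 0.0, 0.0]
ft_force: [0.5, -0.2, 2.8]
grip_width: 0.0128
grasp_force: 60.5
```

```bash
python3 s.py
```

```text
4.0833 {'eef_pos': [0.5993, 0.1939, 0.0745], 'ft_force': [0.5415, -0.2307, 2.8346], 'ft_torque': [-0.0067, -0.0362, 0.0716], 'grip_width': 0.0128, 'grasp_force': 60.5369} psi 0.5673 q6 1.316
```

Call:
step_arm --targets "-1 0 0 0 0 0 0.025;-1 0 0 0 0 0 0.05;-1 0 0 0 0 0 0.05"

```text
clock: 4.33
eef_pos: [0.5992, 0.1938, 0.0744]
tool_rot: [0.464, 0.886, 0.0, 0.0]
ft_force: [0.9, 0.7, 2.1]
grip_width: 0.0128
grasp_force: 60.6
```

```bash
python3 s.py
```

```text
4.3333 {'eef_pos': [0.5992, 0.1938, 0.0744], 'ft_force': [0.9334, 0.685, 2.115], 'ft_torque': [-0.0333, -0.0888, 0.0258], 'grip_width': 0.0128, 'grasp_force': 60.5991} psi 0.6066 q6 1.277
```

```bash
cat > s.py <<'E'
from h import *
R=[bot.get_obs()]
for _ in range(3): bot.camera("wrist"); R.append(bot.get_obs())
m=lambda k:np.mean([r[k] for r in R],0)
q=m("tool_rot")
print("t %.2f psi %.4f q6 %.4f tau6 %.4f F %s T %s pos %s w %.4f"%(R[-1]["clock"],2*np.arctan2(q[1],q[0])-np.pi/2,m("joint_pos")[5],m("tau")[5],np.round(m("ft_force"),2),np.round(m("ft_torque"),3),np.round(m("eef_pos"),4),m("grip_width")))
E
python3 s.py
```

```text
t 4.48 psi 0.6058 q6 1.2778 tau6 -0.0376 F [0.23 0.66 2.24] T [ 0.023 -0.087  0.021] pos [0.5992 0.1938 0.0744] w 0.0127
```

Call:
step_arm --targets "-1 0 0 0 0 0 0.01;-1 0 0 0 0 0 0.02;-1 0 0 0 0 0 0.02"

```text
clock: 4.73
eef_pos: [0.5992, 0.1938, 0.0744]
tool_rot: [0.457, 0.889, 0.0, 0.0]
ft_force: [0.6, 0.4, 2.1]
grip_width: 0.0125
grasp_force: 60.6
```

```bash
python3 s.py
```

```text
t 4.88 psi 0.6213 q6 1.2624 tau6 -0.0235 F [0.71 0.28 2.17] T [ 0.053 -0.133  0.007] pos [0.5992 0.1938 0.0744] w 0.0129
```

Call:
step_arm --targets "-1 0 0 0 0 0 0.01;-1 0 0 0 0 0 0.02;-1 0 0 0 0 0 0.02"

```text
clock: 5.13
eef_pos: [0.5992, 0.1938, 0.0744]
tool_rot: [0.45, 0.893, 0.0, 0.0]
ft_force: [0.8, 0.1, 2.9]
grip_width: 0.0132
grasp_force: 60.6
```

```bash
python3 s.py
```

```text
t 5.28 psi 0.6370 q6 1.2466 tau6 -0.0220 F [0.78 0.31 2.72] T [ 0.03  -0.168  0.018] pos [0.5992 0.1938 0.0743] w 0.0128
```

Call:
step_arm --targets "-1 0 0 0 0 0 0.01;-1 0 0 0 0 0 0.02;-1 0 0 0 0 0 0.02"

```text
clock: 5.53
eef_pos: [0.5991, 0.1938, 0.0743]
tool_rot: [0.443, 0.897, -0.0, -0.0]
ft_force: [-0.0, 0.0, 2.8]
grip_width: 0.0128
grasp_force: 60.6
```

```bash
python3 s.py
```

```text
t 5.68 psi 0.6527 q6 1.2310 tau6 -0.0226 F [0.46 0.5  2.57] T [ 0.048 -0.094  0.007] pos [0.5991 0.1938 0.0743] w 0.0128
```

Call:
step_arm --targets "-1 0 0 0 0 0 0.012;-1 0 0 0 0 0 0.024;-1 0 0 0 0 0 0.024"

```text
clock: 5.93
eef_pos: [0.5991, 0.1938, 0.0743]
tool_rot: [0.434, 0.901, -0.0, -0.0]
ft_force: [0.7, -0.7, 2.3]
grip_width: 0.0124
grasp_force: 60.6
```

```bash
python3 s.py
```

```text
t 6.08 psi 0.6716 q6 1.2121 tau6 -0.0236 F [0.27 0.32 2.4 ] T [ 0.032 -0.102  0.005] pos [0.5991 0.1938 0.0743] w 0.0129
```

Call:
step_arm --targets "-1 0 0 0 0 0 0.012;-1 0 0 0 0 0 0.024;-1 0 0 0 0 0 0.024"

```text
clock: 6.33
eef_pos: [0.5991, 0.1938, 0.0743]
tool_rot: [0.426, 0.905, -0.0, -0.0]
ft_force: [0.0, -0.1, 2.3]
grip_width: 0.0126
grasp_force: 60.6
```

```bash
python3 s.py
```

```text
t 6.48 psi 0.6904 q6 1.1932 tau6 -0.0248 F [ 0.4  -0.69  1.96] T [ 0.009 -0.052 -0.001] pos [0.5991 0.1938 0.0743] w 0.0127
```

Call:
step_arm --targets "-1 0 0 0 0 0 0.012;-1 0 0 0 0 0 0.024;-1 0 0 0 0 0 0.024"

```text
clock: 6.73
eef_pos: [0.599, 0.1938, 0.0743]
tool_rot: [0.417, 0.909, -0.0, -0.0]
ft_force: [-0.1, -0.4, 2.9]
grip_width: 0.0124
grasp_force: 60.7
```

```bash
python3 s.py
```

```text
t 6.88 psi 0.7093 q6 1.1744 tau6 -0.0251 F [-0.09 -0.05  2.61] T [-0.017 -0.047 -0.001] pos [0.5991 0.1938 0.0743] w 0.0128
```

Call:
step_arm --targets "-1 0 0 0 0 0 0.012;-1 0 0 0 0 0 0.024;-1 0 0 0 0 0 0.024"

```text
clock: 7.13
eef_pos: [0.5991, 0.1938, 0.0743]
tool_rot: [0.409, 0.913, -0.0, -0.0]
ft_force: [0.3, 0.4, 2.9]
grip_width: 0.013
grasp_force: 60.7
```

```bash
python3 s.py
```

```text
t 7.28 psi 0.7281 q6 1.1555 tau6 -0.0240 F [0.2  0.07 2.31] T [ 0.002 -0.017  0.015] pos [0.5991 0.1938 0.0743] w 0.0128
```

Call:
step_arm --targets "-1 0 0 0 0 0 0.012;-1 0 0 0 0 0 0.024;-1 0 0 0 0 0 0.024"

```text
clock: 7.53
eef_pos: [0.5991, 0.1938, 0.0743]
tool_rot: [0.4, 0.916, -0.0, -0.0]
ft_force: [-0.8, -1.1, 1.6]
grip_width: 0.0131
grasp_force: 60.7
```

```bash
python3 s.py
```

```text
t 7.68 psi 0.7470 q6 1.1367 tau6 -0.0244 F [-0.04  0.18  2.15] T [ 0.006  0.021 -0.02 ] pos [0.5991 0.1938 0.0743] w 0.0128
```

Call:
step_arm --targets "-1 0 0 0 0 0 0.012;-1 0 0 0 0 0 0.024;-1 0 0 0 0 0 0.024"

```text
clock: 7.93
eef_pos: [0.5991, 0.1938, 0.0743]
tool_rot: [0.392, 0.92, -0.0, -0.0]
ft_force: [0.1, 0.4, 1.9]
grip_width: 0.0128
grasp_force: 60.7
```

```bash
python3 s.py
```

```text
t 8.08 psi 0.7658 q6 1.1178 tau6 -0.0247 F [-0.06 -0.06  2.25] T [-0.003 -0.004  0.023] pos [0.5991 0.1938 0.0743] w 0.0127
```

Call:
step_arm --targets "-1 0 0 0 0 0 0.012;-1 0 0 0 0 0 0.024;-1 0 0 0 0 0 0.024"

```text
clock: 8.33
eef_pos: [0.5991, 0.1938, 0.0743]
tool_rot: [0.383, 0.924, -0.0, -0.0]
ft_force: [-0.3, -0.2, 2.1]
grip_width: 0.0129
grasp_force: 60.7
```

```bash
python3 s.py
```

```text
t 8.48 psi 0.7847 q6 1.0990 tau6 -0.0239 F [-0.09 -0.26  2.18] T [ 0.013  0.003 -0.008] pos [0.5991 0.1938 0.0743] w 0.0129
```

Call:
step_arm --targets "-1 0 0 0 0 0 0.012;-1 0 0 0 0 0 0.024;-1 0 0 0 0 0 0.024"

```text
clock: 8.73
eef_pos: [0.5991, 0.1938, 0.0743]
tool_rot: [0.374, 0.927, 0.0, 0.0]
ft_force: [0.1, 1.0, 2.0]
grip_width: 0.0126
grasp_force: 60.7
```

```bash
python3 s.py
```

```text
t 8.88 psi 0.8035 q6 1.0801 tau6 -0.0236 F [-0.13  0.3   2.31] T [-0.006  0.01   0.001] pos [0.5991 0.1938 0.0743] w 0.0127
```

Call:
step_arm --targets "-1 0 0 0 0 0 0.012;-1 0 0 0 0 0 0.024;-1 0 0 0 0 0 0.024"

```text
clock: 9.13
eef_pos: [0.5991, 0.1938, 0.0743]
tool_rot: [0.365, 0.931, -0.0, -0.0]
ft_force: [-1.0, 0.4, 3.0]
grip_width: 0.0126
grasp_force: 60.7
```

```bash
python3 s.py
```

```text
t 9.28 psi 0.8224 q6 1.0613 tau6 -0.0238 F [ 0.14 -0.07  2.93] T [ 0.025 -0.02   0.018] pos [0.5992 0.1938 0.0743] w 0.0128
```

Call:
step_arm --targets "-1 0 0 0 0 0 0.012;-1 0 0 0 0 0 0.024;-1 0 0 0 0 0 0.024"

```text
clock: 9.53
eef_pos: [0.5992, 0.1938, 0.0744]
tool_rot: [0.357, 0.934, 0.0, 0.0]
ft_force: [-0.9, -0.4, 1.6]
grip_width: 0.013
grasp_force: 60.7
```

```bash
python3 s.py
```

```text
t 9.68 psi 0.8412 q6 1.0424 tau6 -0.0245 F [-0.02  0.13  2.25] T [ 0.016 -0.047 -0.006] pos [0.5992 0.1938 0.0744] w 0.0130
```

Call:
step_arm --targets "-1 0 0 0 0 0 0.012;-1 0 0 0 0 0 0.024;-1 0 0 0 0 0 0.024"

```text
clock: 9.93
eef_pos: [0.5992, 0.1938, 0.0744]
tool_rot: [0.348, 0.938, -0.0, 0.0]
ft_force: [-0.4, -0.1, 1.9]
grip_width: 0.0128
grasp_force: 60.7
```

```bash
python3 s.py
```

```text
t 10.08 psi 0.8601 q6 1.0236 tau6 -0.0239 F [ 0.39 -0.04  2.29] T [ 0.042 -0.026  0.008] pos [0.5991 0.1938 0.0743] w 0.0128
```

Call:
step_arm --targets "-1 0 0 0 0 0 0.012;-1 0 0 0 0 0 0.024;-1 0 0 0 0 0 0.024"

```text
clock: 10.33
eef_pos: [0.5992, 0.1938, 0.0744]
tool_rot: [0.339, 0.941, 0.0, 0.0]
ft_force: [0.0, 0.6, 2.9]
grip_width: 0.0125
grasp_force: 60.7
```

```bash
python3 s.py
```

```text
t 10.48 psi 0.8789 q6 1.0047 tau6 -0.0240 F [0.19 0.09 2.6 ] T [ 0.011 -0.021 -0.012] pos [0.5992 0.1938 0.0744] w 0.0128
```

Call:
step_arm --targets "-1 0 0 0 0 0 0.012;-1 0 0 0 0 0 0.024;-1 0 0 0 0 0 0.024"

```text
clock: 10.73
eef_pos: [0.5992, 0.1938, 0.0743]
tool_rot: [0.33, 0.944, 0.0, 0.0]
ft_force: [-0.3, 1.1, 2.0]
grip_width: 0.0131
grasp_force: 60.7
```

```bash
python3 s.py
```

```text
t 10.88 psi 0.8978 q6 0.9859 tau6 -0.0243 F [0.09 0.24 2.51] T [ 0.03  -0.054 -0.022] pos [0.5991 0.1938 0.0743] w 0.0129
```

Call:
step_arm --targets "-1 0 0 0 0 0 0.012;-1 0 0 0 0 0 0.024;-1 0 0 0 0 0 0.024"

```text
clock: 11.13
eef_pos: [0.5991, 0.1938, 0.0743]
tool_rot: [0.321, 0.947, -0.0, 0.0]
ft_force: [-0.7, -0.3, 2.2]
grip_width: 0.0128
grasp_force: 60.7
```

```bash
python3 s.py
```

```text
t 11.28 psi 0.9166 q6 0.9670 tau6 -0.0239 F [0.06 0.42 2.41] T [ 0.009 -0.022  0.015] pos [0.5991 0.1938 0.0743] w 0.0128
```

Call:
step_arm --targets "-1 0 0 0 0 0 0.012;-1 0 0 0 0 0 0.024;-1 0 0 0 0 0 0.024"

```text
clock: 11.53
eef_pos: [0.5991, 0.1938, 0.0743]
tool_rot: [0.312, 0.95, -0.0, -0.0]
ft_force: [0.7, 0.1, 3.3]
grip_width: 0.0128
grasp_force: 60.7
```

```bash
python3 s.py
```

```text
t 11.68 psi 0.9355 q6 0.9482 tau6 -0.0235 F [0.42 0.2  2.74] T [ 0.021 -0.03  -0.001] pos [0.5991 0.1938 0.0743] w 0.0128
```

Call:
step_arm --targets "-1 0 0 0 0 0 0.012;-1 0 0 0 0 0 0.024;-1 0 0 0 0 0 0.024"

```text
clock: 11.93
eef_pos: [0.5991, 0.1938, 0.0743]
tool_rot: [0.303, 0.953, -0.0, -0.0]
ft_force: [-0.2, 0.3, 3.4]
grip_width: 0.013
grasp_force: 60.7
```

```bash
python3 s.py
```

```text
t 12.08 psi 0.9543 q6 0.9293 tau6 -0.0248 F [0.16 0.25 2.95] T [ 0.044 -0.05   0.012] pos [0.5991 0.1938 0.0743] w 0.0129
```

Call:
step_arm --targets "-1 0 0 0 0 0 0.012;-1 0 0 0 0 0 0.024;-1 0 0 0 0 0 0.024"

```text
clock: 12.33
eef_pos: [0.5991, 0.1938, 0.0743]
tool_rot: [0.294, 0.956, -0.0, 0.0]
ft_force: [0.0, 0.3, 3.5]
grip_width: 0.0129
grasp_force: 60.7
```

```bash
python3 s.py
```

```text
t 12.48 psi 0.9732 q6 0.9105 tau6 -0.0233 F [0.08 0.28 2.79] T [-0.001 -0.033 -0.008] pos [0.5991 0.1938 0.0743] w 0.0128
```

Call:
step_arm --targets "-1 0 0 0 0 0 0.012;-1 0 0 0 0 0 0.024;-1 0 0 0 0 0 0.024"

```text
clock: 12.73
eef_pos: [0.5991, 0.1938, 0.0744]
tool_rot: [0.285, 0.958, -0.0, 0.0]
ft_force: [0.7, -0.6, 2.3]
grip_width: 0.013
grasp_force: 60.7
```

```bash
python3 s.py
```

```text
t 12.88 psi 0.9920 q6 0.8916 tau6 -0.0281 F [ 0.44 -0.44  2.74] T [-0.    -0.033  0.009] pos [0.5991 0.1938 0.0743] w 0.0128
```

Call:
step_arm --targets "-1 0 0 0 0 0 0.008;-1 0 0 0 0 0 0.012;-1 0 0 0 0 0 0.012"

```text
clock: 13.13
eef_pos: [0.5991, 0.1938, 0.0743]
tool_rot: [0.281, 0.96, -0.0, -0.0]
ft_force: [0.6, 0.2, 1.5]
grip_width: 0.0126
grasp_force: 60.7
```

```bash
python3 s.py
```

```text
t 13.28 psi 1.0013 q6 0.8823 tau6 -0.0295 F [0.21 0.13 2.54] T [-0.04  -0.016 -0.011] pos [0.5991 0.1938 0.0743] w 0.0127
```

Call:
step_arm --targets "-1 0 0 0 0 0 0.008;-1 0 0 0 0 0 0.016;-1 0 0 0 0 0 0.016"

```text
clock: 13.53
eef_pos: [0.5991, 0.1937, 0.0743]
tool_rot: [0.275, 0.962, -0.0, 0.0]
ft_force: [0.2, -0.1, 3.1]
grip_width: 0.0126
grasp_force: 60.7
```

```bash
python3 s.py
```

```text
t 13.68 psi 1.0139 q6 0.8697 tau6 -0.0449 F [-0.29 -0.86  2.2 ] T [-0.114 -0.01  -0.026] pos [0.5991 0.1937 0.0743] w 0.0128
```

Call:
step_arm --targets "-1 0 0 0 0 0 0.006;-1 0 0 0 0 0 0.012;-1 0 0 0 0 0 0.012"

```text
clock: 13.93
eef_pos: [0.5991, 0.1937, 0.0743]
tool_rot: [0.27, 0.963, -0.0, 0.0]
ft_force: [-0.9, -0.8, 2.5]
grip_width: 0.0123
grasp_force: 60.7
```

```bash
python3 s.py
```

```text
t 14.08 psi 1.0232 q6 0.8603 tau6 -0.0552 F [-0.32 -0.91  2.6 ] T [-0.234  0.032 -0.047] pos [0.5991 0.1936 0.0743] w 0.0127
```

Call:
step_arm --targets "-1 0 0 0 0 0 0.006;-1 0 0 0 0 0 0.012;-1 0 0 0 0 0 0.012"

```text
clock: 14.33
eef_pos: [0.5991, 0.1936, 0.0743]
tool_rot: [0.266, 0.964, -0.0, 0.0]
ft_force: [-0.7, -1.6, 2.3]
grip_width: 0.0126
grasp_force: 60.7
```

```bash
python3 s.py
```

```text
t 14.48 psi 1.0326 q6 0.8509 tau6 -0.0680 F [-0.35 -1.78  2.69] T [-0.426  0.053 -0.046] pos [0.5991 0.1936 0.0743] w 0.0128
```

Call:
step_arm --targets "-1 0 0 -0.002 0 0 -0.01;-1 0 0 -0.004 0 0 -0.02;-1 0 0 -0.006 0 0 -0.02;-1 0 0 -0.008 0 0 -0.02;-1 0 0 -0.01 0 0 -0.02;-1 0 0 -0.012 0 0 -0.02;-1 0 0 -0.012 0 0 -0.02"

```text
clock: 15.07
eef_pos: [0.5992, 0.1937, 0.0687]
tool_rot: [0.273, 0.962, -0.0, 0.0]
ft_force: [-2.1, -2.8, 7.2]
grip_width: 0.0128
grasp_force: 61.3
```

```bash
python3 s.py
```

```text
t 15.22 psi 1.0170 q6 0.8667 tau6 0.0047 F [-1.43 -2.39  6.42] T [-0.604  0.42   0.011] pos [0.5992 0.1937 0.0688] w 0.0130
```

Call:
step_arm --targets "-1 0 0 -0.002 0 0 0;-1 0 0 -0.002 0 0 0;-1 0 0 -0.002 0 0 0.02;-1 0 0 -0.002 0 0 0.03;-1 0 0 -0.002 0 0 0.03"

```text
clock: 15.63
eef_pos: [0.5993, 0.1939, 0.0681]
tool_rot: [0.262, 0.965, 0.0, 0.0]
ft_force: [-1.5, -2.1, 6.7]
grip_width: 0.013
grasp_force: 61.3
```

```bash
python3 s.py
```

```text
t 15.78 psi 1.0406 q6 0.8431 tau6 -0.0328 F [-1.66 -2.04  7.44] T [-0.528  0.434 -0.011] pos [0.5993 0.1939 0.0681] w 0.0130
```

Call:
step_arm --targets "-1 0 0 -0.001 0 0 0.015;-1 0 0 -0.001 0 0 0.03;-1 0 0 -0.001 0 0 0.04;-1 0 0 -0.001 0 0 0.04"

```text
clock: 16.12
eef_pos: [0.5995, 0.1941, 0.0678]
tool_rot: [0.247, 0.969, 0.0, 0.0]
ft_force: [-2.3, -1.5, 7.6]
grip_width: 0.0131
grasp_force: 61.4
```

```bash
python3 s.py
```

```text
t 16.27 psi 1.0721 q6 0.8117 tau6 -0.0365 F [-1.31 -2.33  7.92] T [-0.453  0.397 -0.009] pos [0.5995 0.1941 0.0678] w 0.0129
```

Call:
step_arm --targets "-1 -0.0006 -0.0006 0 0 0 0.05;-1 -0.0006 -0.0006 0 0 0 0.1;-1 -0.0006 -0.0006 0 0 0 0.15;-1 -0.0006 -0.0006 0 0 0 0.2;-1 -0.0006 -0.0006 0 0 0 0.25;-1 -0.0006 -0.0006 0 0 0 0.3;-1 -0.0006 -0.0006 0 0 0 0.35;-1 -0.0006 -0.0006 0 0 0 0.4;-1 -0.0006 -0.0006 0 0 0 0.4"

```text
clock: 17.02
eef_pos: [0.6, 0.1947, 0.0682]
tool_rot: [0.091, 0.996, 0.001, 0.001]
ft_force: [-0.2, 0.4, 6.8]
grip_width: 0.0131
grasp_force: 61.3
```

```bash
python3 s.py
```

```text
t 17.17 psi 1.3871 q6 0.4968 tau6 -0.0635 F [-0.41 -0.09  7.31] T [-0.057  0.098  0.011] pos [0.6    0.1947 0.0682] w 0.0128
```

Call:
step_arm --targets "-1 0 0 -0.001 0 0 0.05;-1 0 0 -0.001 0 0 0.1;-1 0 0 -0.001 0 0 0.15;-1 0 0 -0.001 0 0 0.2;-1 0 0 -0.001 0 0 0.25;-1 0 0 -0.001 0 0 0.3;-1 0 0 -0.001 0 0 0.35;-1 0 0 -0.001 0 0 0.4;-1 0 0 -0.001 0 0 0.44;-1 0 0 -0.001 0 0 0.44"

```text
clock: 18.0
eef_pos: [0.6002, 0.1949, 0.0678]
tool_rot: [-0.081, 0.997, 0.001, 0.002]
ft_force: [0.1, -0.3, 8.0]
grip_width: 0.0126
grasp_force: 61.4
```

```bash
python3 s.py
```

```text
t 18.15 psi 1.7327 q6 0.1513 tau6 -0.0607 F [-0.19  0.38  7.85] T [0.034 0.059 0.046] pos [0.6002 0.1949 0.0678] w 0.0128
```

Call:
step_arm --targets "-1 0 0 0 0 0 0.025;-1 0 0 0 0 0 0.05;-1 0 0 0 0 0 0.075;-1 0 0 0 0 0 0.09;-1 0 0 0 0 0 0.09"

```text
clock: 18.57
eef_pos: [0.6002, 0.1949, 0.0678]
tool_rot: [-0.116, 0.993, 0.001, 0.002]
ft_force: [0.8, -0.6, 8.0]
grip_width: 0.0128
grasp_force: 61.4
```

```bash
python3 s.py
```

```text
t 18.72 psi 1.8031 q6 0.0809 tau6 -0.0436 F [-0.13  0.01  7.49] T [ 0.106  0.065 -0.019] pos [0.6002 0.1949 0.0678] w 0.0129
```

Call:
step_arm --targets "-1 0 0 0 0 0 0.02;-1 0 0 0 0 0 0.04;-1 0 0 0 0 0 0.04"

```text
clock: 18.97
eef_pos: [0.6002, 0.195, 0.0678]
tool_rot: [-0.132, 0.991, 0.001, 0.002]
ft_force: [0.2, 1.2, 7.5]
grip_width: 0.0127
grasp_force: 61.4
```

```bash
python3 s.py
```

```text
t 19.12 psi 1.8346 q6 0.0494 tau6 -0.0454 F [-0.07  0.73  7.59] T [ 0.076  0.062 -0.003] pos [0.6002 0.195  0.0678] w 0.0129
```

Call:
step_arm --targets "-1 0 0 0 0 0 0.015;-1 0 0 0 0 0 0.03;-1 0 0 0 0 0 0.03"

```text
clock: 19.37
eef_pos: [0.6002, 0.1949, 0.0678]
tool_rot: [-0.143, 0.99, 0.001, 0.002]
ft_force: [-1.6, 0.8, 7.1]
grip_width: 0.0131
grasp_force: 61.4
```

```bash
python3 s.py
```

```text
t 19.52 psi 1.8581 q6 0.0259 tau6 -0.0400 F [-0.24  0.7   7.03] T [ 0.069  0.075 -0.002] pos [0.6002 0.195  0.0678] w 0.0130
```

Call:
step_arm --targets "-1 0 0 0 0 0 0.015;-1 0 0 0 0 0 0.03;-1 0 0 0 0 0 0.03"

```text
clock: 19.77
eef_pos: [0.6002, 0.195, 0.0678]
tool_rot: [-0.155, 0.988, 0.001, 0.002]
ft_force: [0.2, -0.2, 7.1]
grip_width: 0.0128
grasp_force: 61.4
```

```bash
python3 s.py
```

```text
t 19.92 psi 1.8817 q6 0.0023 tau6 -0.0424 F [-0.24  0.08  7.37] T [ 0.063  0.064 -0.009] pos [0.6002 0.195  0.0678] w 0.0127
```

Call:
step_arm --targets "-1 0 0 0 0 0 0.015;-1 0 0 0 0 0 0.03;-1 0 0 0 0 0 0.04;-1 0 0 0 0 0 0.04"

```text
clock: 20.25
eef_pos: [0.6002, 0.195, 0.0678]
tool_rot: [-0.17, 0.985, 0.001, 0.002]
ft_force: [-0.9, 0.5, 7.4]
grip_width: 0.0125
grasp_force: 61.4
```

```bash
python3 s.py
```

```text
t 20.40 psi 1.9130 q6 -0.0290 tau6 -0.0380 F [-0.39 -0.04  7.52] T [ 0.066  0.078 -0.021] pos [0.6002 0.195  0.0678] w 0.0127
```

Call:
step_arm --targets "-1 0 0 0 0 0 0.015;-1 0 0 0 0 0 0.03;-1 0 0 0 0 0 0.03"

```text
clock: 20.65
eef_pos: [0.6001, 0.195, 0.0678]
tool_rot: [-0.182, 0.983, 0.001, 0.002]
ft_force: [-1.0, 1.0, 6.8]
grip_width: 0.0131
grasp_force: 61.4
```

```bash
python3 s.py
```

```text
t 20.80 psi 1.9366 q6 -0.0525 tau6 -0.0777 F [-0.64  0.68  7.81] T [ 0.138  0.092 -0.044] pos [0.6002 0.1951 0.0679] w 0.0130
```

Call:
step_arm --targets "-1 0 0 0 0 0 0.008;-1 0 0 0 0 0 0.015;-1 0 0 0 0 0 0.015"

```text
clock: 21.05
eef_pos: [0.6001, 0.1951, 0.0678]
tool_rot: [-0.187, 0.982, 0.001, 0.002]
ft_force: [-0.2, 0.7, 7.5]
grip_width: 0.0129
grasp_force: 61.4
```

```bash
python3 s.py
```

```text
t 21.20 psi 1.9478 q6 -0.0638 tau6 -0.2420 F [-0.12  1.1   8.01] T [ 0.162  0.129 -0.239] pos [0.6001 0.1951 0.0678] w 0.0129
```

Call:
step_arm --targets "-1 0 0 0 0 0 -0.02;-1 0 0 0.004 0 0 -0.025;-1 0 0 0.01 0 0 -0.025;-1 0 0 0.016 0 0 -0.025;-1 0 0 0.022 0 0 -0.025;-1 0 0 0.03 0 0 -0.025;-1 0 0 0.03 0 0 -0.025"

```text
clock: 21.78
eef_pos: [0.5985, 0.1935, 0.081]
tool_rot: [-0.178, 0.984, -0.0, -0.001]
ft_force: [1.1, 0.7, -1.0]
grip_width: 0.013
grasp_force: 60.1
```

```bash
python3 s.py
```

```text
t 21.93 psi 1.9281 q6 -0.0447 tau6 -0.0091 F [ 1.2   0.77 -0.99] T [ 0.169 -0.222  0.024] pos [0.5985 0.1934 0.0809] w 0.0129
```

Call:
step_arm --targets "-1 0 0 0.012 0 0 0;-1 0 0 0.024 0 0 0;-1 0 0 0.036 0 0 0;-1 0 0 0.048 0 0 0;-1 0 0 0.07 0 0 0;-1 0 0 0.11 0 0 0;-1 0 0 0.16 0 0 0;-1 0 0 0.2 0 0 0;-1 0 0 0.2 0 0 0"

```text
clock: 22.68
eef_pos: [0.6015, 0.1943, 0.1878]
tool_rot: [-0.178, 0.984, 0.001, 0.005]
ft_force: [0.2, -0.1, -0.4]
grip_width: 0.0133
grasp_force: 60.1
```

```bash
python3 s.py; python3 - <<'E'
from h import *
a=bot.camera("wrist");b=bot.camera("scene")
cv2.imwrite("pics/lift.png",np.hstack([cv2.resize(a,(400,300)),cv2.resize(b[90:282,200:456],(400,300))])[:,:,::-1])
E
```

```text
t 22.83 psi 1.9280 q6 -0.0447 tau6 -0.0000 F [-0.55 -0.18 -1.84] T [ 0.005 -0.022  0.018] pos [0.6    0.1938 0.1843] w 0.0130
```

View pics/lift.png

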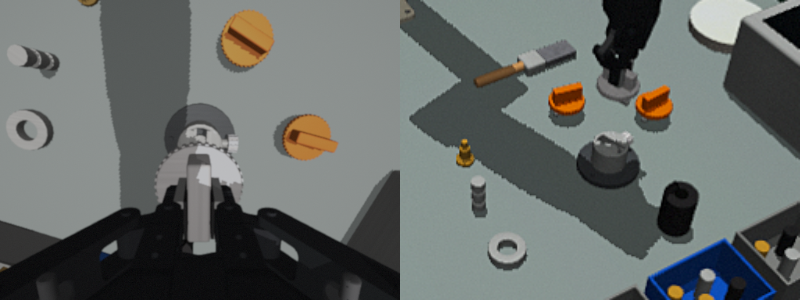

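The cap is off and level in the grip, and the holder is clear. Next I refine the rest's centre.

```bash
python3 - <<'E'
from h import *
from scipy.optimize import minimize
a=np.linspace(0,2*np.pi,180,endpoint=False)
def score(n,im,cal,c):
    s=0
    g=cv2.GaussianBlur(im.astype(np.float32).mean(2),(0,0),.8)
    G=np.hypot(cv2.Sobel(g,5,1,0),cv2.Sobel(g,5,0,1))
    for r,z in((.036,.034),(.025,.034)):
        p=proj(n,np.c_[c[0]+r*np.cos(a),c[1]+r*np.sin(a),np.full(180,z)],cal).astype(np.float32)
        s+=cv2.remap(G,p[:,:1],p[:,1:],1).mean()
    return s
for n in("top","scene"):
    im=np.load(f"pics/{n}0.npy");cal=K(n)
    X=[(x,y) for x in np.arange(.494,.513,.0005) for y in np.arange(-.206,-.186,.0005)]
    S=[score(n,im,cal,c) for c in X];i=np.argsort(S)[::-1][:3];print(n,[(np.round(X[j],4),round(S[j],1)) for j in i])
E
```

```text
top [(array([ 0.4975, -0.188 ]), np.float32(169.6)), (array([ 0.497, -0.188]), np.float32(169.6)), (array([ 0.497 , -0.1885]), np.float32(169.2))]
scene [(array([ 0.503 , -0.1985]), np.float32(314.6)), (array([ 0.5025, -0.1985]), np.float32(313.0)), (array([ 0.503, -0.199]), np.float32(312.8))]
```

Call:
step_arm --targets "-1 -0.01 -0.07 0.04 0 0 0;-1 -0.02 -0.14 0.04 0 0 0;-1 -0.03 -0.21 0.04 0 0 0;-1 -0.04 -0.28 0.04 0 0 0;-1 -0.05 -0.35 0.04 0 0 0;-1 -0.06 -0.42 0.04 0 0 0;-1 -0.07 -0.49 0.04 0 0 0;-1 -0.08 -0.56 0.04 0 0 0;-1 -0.09 -0.63 0.04 0 0 0;-1 -0.1 -0.7 0.04 0 0 0"

```text
clock: 23.77
eef_pos: [0.5474, -0.1579, 0.1997]
tool_rot: [-0.178, 0.984, 0.001, -0.001]
ft_force: [-0.2, -0.4, -1.8]
grip_width: 0.0131
grasp_force: 60.1
```

Call:
step_arm --targets "-1 0 -0.04 0 0 0 0;-1 0 -0.04 0 0 0 0;-1 0 -0.04 0 0 0 0;-1 0 -0.04 0 0 0 0;-1 0 -0.04 0 0 0 0"

```text
clock: 24.18
eef_pos: [0.5486, -0.1753, 0.2006]
tool_rot: [-0.178, 0.984, 0.001, -0.001]
ft_force: [-0.4, 0.2, -0.9]
grip_width: 0.0131
grasp_force: 60.1
```

```bash
python3 s.py; python3 - <<'E'
from h import *
cal=K("wrist"); im=bot.camera("wrist"); np.save("pics/w2.npy",im); np.savez("pics/w2c.npz",*cal)
a=np.linspace(0,6.28,60)
g=cv2.GaussianBlur(im.astype(np.float32).mean(2),(0,0),.8)
G=np.hypot(cv2.Sobel(g,5,1,0),cv2.Sobel(g,5,0,1))
def sc(c):
    s=0
    for r in(.036,.025):
        p=proj("wrist",np.c_[c[0]+r*np.cos(a),c[1]+r*np.sin(a),np.full(60,.034)],cal).astype(np.float32)
        s+=cv2.remap(G,p[:,:1],p[:,1:],1).mean()
    return s
X=[(x,y) for x in np.arange(.490,.515,.0005) for y in np.arange(-.21,-.184,.0005)]
S=[sc(c) for c in X];i=np.argsort(S)[::-1][:3];print([(np.round(X[j],4),round(S[j],1)) for j in i])
c=X[i[0]]
big=cv2.resize(im[:,:,::-1],(768,576),interpolation=cv2.INTER_CUBIC)
for c,col in((X[i[0]],(0,0,255)),((.503,-.1985),(0,255,0))):
  for r in(.036,.025):
    cv2.polylines(big,[np.round(proj("wrist",np.c_[c[0]+r*np.cos(a),c[1]+r*np.sin(a),np.full(60,.034)],cal)*1.5).astype(int)],True,col,1)
cv2.imwrite("pics/w2.png",big)
E
```

```text
t 24.33 psi 1.9298 q6 -0.6682 tau6 0.0016 F [-0.16  0.24 -1.5 ] T [0.003 0.018 0.015] pos [ 0.5488 -0.1752  0.2009] w 0.0131
[(array([ 0.5025, -0.197 ]), np.float32(153.3)), (array([ 0.5025, -0.1975]), np.float32(152.9)), (array([ 0.502, -0.197]), np.float32(150.0))]
```

View pics/w2.png

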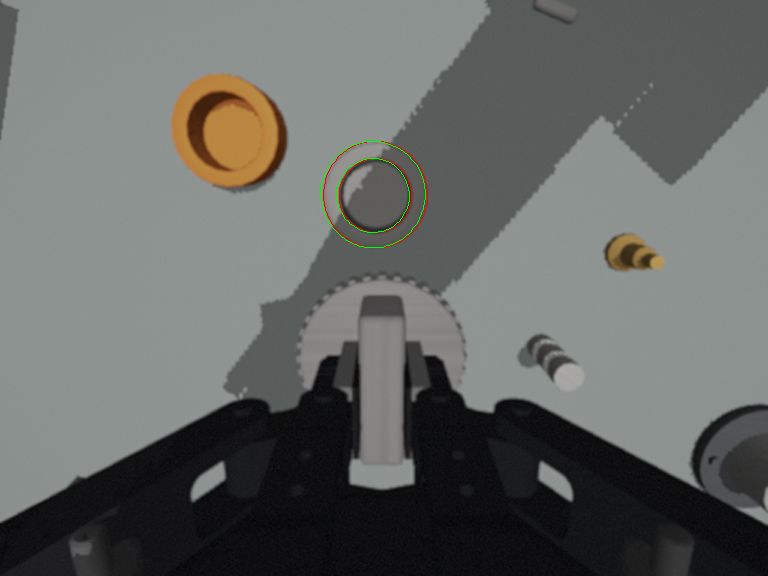

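The fit lands on the grey cup at (375,195) px, centre (0.5025, -0.197). Next I check the cap's axis against the TCP along the wing.

```bash
python3 - <<'E'
from h import *
z=np.load("pics/w2c.npz");cal=tuple(z[k] for k in("arr_0","arr_1","arr_2"))
t=np.array([.5488,-.1752]);u=np.array([np.cos(1.9298+np.pi/2),np.sin(1.9298+np.pi/2)])
for zz in(.196,.1985,.2): print(zz,"disc far edge row", proj("wrist",np.r_[t+.03*u,zz],cal)*1.5, "wing top ends",proj("wrist",[np.r_[t+.025*u,zz+.026],np.r_[t-.025*u,zz+.026]],cal)*1.5)
E
```

```text
0.196 disc far edge row [[380.54423855 280.71082778]] wing top ends [[380.35550489 318.26775539]
 [380.27402518 465.45854876]]
0.1985 disc far edge row [[380.52957702 282.43999977]] wing top ends [[380.33445443 321.04336261]
 [380.25350106 470.53730467]]
0.2 disc far edge row [[380.52055105 283.50451367]] wing top ends [[380.32143232 322.76038355]
 [380.24083988 473.67033794]]
```

Call:
step_arm --targets "-1 -0.045 -0.021 0 0 0 0;-1 -0.091 -0.043 0 0 0 0;-1 -0.091 -0.043 -0.06 0 0 0;-1 -0.091 -0.043 -0.12 0 0 0;-1 -0.091 -0.043 -0.18 0 0 0;-1 -0.091 -0.043 -0.21 0 0 0;-1 -0.091 -0.043 -0.23 0 0 0;-1 -0.091 -0.043 -0.23 0 0 0;-1 -0.091 -0.043 -0.23 0 0 0"

```text
clock: 25.13
eef_pos: [0.5037, -0.1978, 0.0867]
tool_rot: [-0.178, 0.984, -0.0, 0.0]
ft_force: [-0.6, 0.2, -1.5]
grip_width: 0.0127
grasp_force: 60.1
```

```bash
python3 s.py
```

```text
t 25.28 psi 1.9285 q6 -0.7320 tau6 0.0002 F [ 0.02 -0.34 -0.9 ] T [-0.027 -0.032  0.007] pos [ 0.5044 -0.1981  0.0875] w 0.0126
```

Call:
step_arm --targets "-1 -0.002 0.003 0 0 0 0;-1 -0.002 0.003 -0.015 0 0 0;-1 -0.002 0.003 -0.03 0 0 0;-1 -0.002 0.003 -0.045 0 0 0;-1 -0.002 0.003 -0.06 0 0 0;-1 -0.002 0.003 -0.071 0 0 0;-1 -0.002 0.003 -0.071 0 0 0;-1 -0.002 0.003 -0.071 0 0 0"

```text
clock: 25.95
eef_pos: [0.5018, -0.1963, 0.0501]
tool_rot: [-0.178, 0.984, 0.0, -0.001]
ft_force: [0.3, -0.1, -1.0]
grip_width: 0.013
grasp_force: 60.0
```

```bash
python3 s.py
```

```text
t 26.10 psi 1.9280 q6 -0.7301 tau6 -0.0001 F [ 0.03 -0.15 -1.67] T [-0.025 -0.017  0.014] pos [ 0.5023 -0.1965  0.0507] w 0.0128
```

No contact yet, and the bar is inside the bore. Down gently.

Call:
step_arm --targets "-1 0.001 0 -0.002 0 0 0;-1 0.001 0 -0.004 0 0 0;-1 0.001 0 -0.006 0 0 0;-1 0.001 0 -0.007 0 0 0;-1 0.001 0 -0.007 0 0 0;-1 0.001 0 -0.007 0 0 0"

```text
clock: 26.6
eef_pos: [0.5028, -0.1965, 0.0473]
tool_rot: [-0.178, 0.984, 0.0, -0.0]
ft_force: [-0.2, 0.4, -1.7]
grip_width: 0.0131
grasp_force: 60.0
```

```bash
python3 s.py
```

```text
t 26.75 psi 1.9280 q6 -0.7298 tau6 -0.0000 F [ 0.03  0.1  -1.49] T [ 0.     0.005 -0.011] pos [ 0.5028 -0.1965  0.0474] w 0.0130
```

Call:
step_arm --targets "-1 0 0 -0.001 0 0 0;-1 0 0 -0.002 0 0 0;-1 0 0 -0.002 0 0 0;-1 0 0 -0.002 0 0 0"

```text
clock: 27.08
eef_pos: [0.5029, -0.1965, 0.0465]
tool_rot: [-0.178, 0.984, -0.0, 0.0]
ft_force: [-1.2, 0.2, 1.1]
grip_width: 0.0128
grasp_force: 60.2
```

```bash
python3 s.py
```

```text
t 27.23 psi 1.9280 q6 -0.7297 tau6 -0.0054 F [-0.71 -0.11  1.59] T [ 0.017  0.103 -0.015] pos [ 0.5029 -0.1965  0.0465] w 0.0127
```

Call:
step_arm --targets "-1 0 0 -0.0006 0 0 0;-0.66 0 0 -0.0006 0 0 0;-0.6 0 0 -0.0006 0 0 0;-0.5 0 0 -0.0006 0 0 0;-0.3 0 0 -0.0006 0 0 0;-0.2 0 0 -0.0006 0 0 0;-0.2 0 0 -0.0006 0 0 0"

```text
clock: 27.82
eef_pos: [0.5028, -0.1965, 0.0459]
tool_rot: [-0.178, 0.984, 0.0, -0.0]
ft_force: [-0.2, -0.2, 0.2]
grip_width: 0.0342
grasp_force: 0.0
```

Call:
step_arm --targets "-0.2 0 0 0.01 0 0 0;-0.2 0 0 0.03 0 0 0;-0.2 0 0 0.06 0 0 0;-0.2 0 0 0.1 0 0 0;-0.2 0 0 0.15 0 0 0;-0.2 0.05 0 0.2 0 0 0;-0.2 0.1 0.03 0.25 0 0 0;-0.2 0.1 0.03 0.3 0 0 0;-0.2 0.1 0.03 0.3 0 0 0"

```text
clock: 28.57
eef_pos: [0.557, -0.1818, 0.2031]
tool_rot: [-0.178, 0.984, -0.003, 0.005]
ft_force: [-0.1, 1.0, 1.5]
grip_width: 0.0343
grasp_force: 0.0
```

```bash
python3 s.py; python3 - <<'E'
from h import *
b=bot.camera("scene");t=bot.camera("top");w=bot.camera("wrist")
cv2.imwrite("pics/end.png",np.hstack([cv2.resize(b[170:290,90:250],(400,300)),cv2.resize(w,(400,300))])[:,:,::-1])
E
```

```text
t 28.72 psi 1.9288 q6 -0.6745 tau6 0.0071 F [-0.05 -0.15  0.03] T [-0.     0.042  0.005] pos [ 0.5547 -0.1817  0.1995] w 0.0341
```

View pics/end.png

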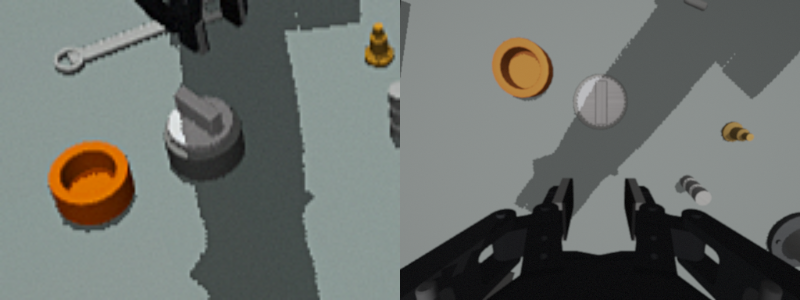

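The cap sits flat and upright on the grey rest, at (203,130) in the left half of the picture, and the gripper is clear of everything.

```bash
python3 -c "
from workcell import bot
print(bot.job_done())"
```

```text
the job is handed in; nothing more can be done
None
```

The cap is off the holder and parked upright and flat in the grey cap rest. I turned it lightly to the first stop, then pressed it about 6 mm, turned it to the end, lifted it off, and handed the job in at about 29 s; the judge's result wasn't shown.

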